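# Sweep the loose fittings into the scoop

### The arm

A 6-joint arm with a two-finger parallel gripper is mounted at the origin on a cart in front of the work surface, level with it; the furniture and walls round the work are solid. World frame = base frame: x ahead of the robot, y to its left, z up, the work surface at z = 0. Lengths are in mm, angles in rad, forces in N, time in s.
With the tool pointing down it reaches from about 300 to 825 mm from the base axis. Payload 5.4 kg.
Tool frame: the origin (TCP) lies between the finger pads; the fingertips stand 8 mm ahead of it and the grasp point (between the pads) lies 11 mm behind it; z points along the fingers, y is the line along which they close (so a half turn about z gives the same grasp; the last joint's range is limited). The gripper opens to 92 mm and grips with 3 to 60 N. Pads are 20 mm wide; open, the fingers measure 128 mm over their backs; the gripper's body (75 mm by 189 mm) begins 69 mm behind the grasp point.
Start: joints at [-1.315, 0.158, 1.597, -0, 1.386, -0.21], TCP at [258.229, -513.735, 222.601] pointing down, gripper open.
Joint ranges: [-2.91, 2.91], [-0.94, 2.29], [0.18, 2.7], [-1.29, 4.43], [0.17, 2.64], [-3, 3]. Speed limits (rad/s): [2.57, 2.57, 3.14, 3.14, 3.14, 3.14].

### API

Orientations are given as a 3x3 rotation matrix whose columns are the frame's x, y, z axes.
In Python, from workcell import sense, viewer, r gives the robot as it stands. The module is installed in compiled form; this text tells all that it offers.
- The arm moves only by the tool servo_tool, never from a script. Its argument "plan" is a list of rows, each a list of 3 entries, a list of its own where there are three numbers: the shift along the tool's x, y, z in cm, then the turn, a rotation vector about the tool's x, y, z in degrees, then the opening, from 0 (shut) to 1 (fully open). A call has 1 to 20 rows; each row shifts and turns the commanded pose from where the row before left it, along the tool's axes as they then stand; what a row does not reach is not made up. A row lasts 1/10 s, in which the tool goes at most 50 mm and 8.59 degrees, less where a joint would pass 70% of its speed; a pose out of reach is approached as far as the arm can. A call is refused whole if a number of a shift passes 5 or a number of a turn 8.59, either way. A call with a gripper value outside its range is refused whole. The fingers move at their own pace and stop on an object; the grip force is fixed at half the most. Time passes only in rows, so rows that do not move let the fingers close. It gives the time, the measured TCP pose, the force, the opening and the grip force at its end, in the units of the state.
- sense(): the state, without advancing time (a new reading comes with each control period).
- viewer.snapshot(name): name is "scene" or "side" or "wrist"; returns a dict with "image" (420x560x3 uint8, red, green, blue), "z_map" (420x560 float32, mm along the optical axis (not along the pixel's ray), 0 where there is no reading), "mtx" (3x3 intrinsics, pixels), "world_from_camera" (4x4, takes a point from camera to world coordinates). Camera axes: x right, y up, looking along -z (the intrinsics and any distortion apply to the point x, -y, -z); pixel columns grow to the right and rows downward; lengths in mm; the calibration is good to about 2 mm. A picture is of the moment at which its call begins.
- r.sign_off(): hands the job in; it is judged then, once.
Trained networks look in the newest picture that a camera, given by its name, has taken for a name from the list of things; names that differ only in an ending like _2 or _b are one class to them, and where a whole thing is asked for, a point or a joint stands for the part that bears it (a point fixed in the world has none). Each returns a list of dicts, best first, with "confidence" (0 to 1); they miss things now and then, are a little off and sometimes report something else, mostly with a low value. They report only what shows in the picture. A call takes as long as a camera call.
- viewer.find_in(camera, thing): "bbox" ([centre column, centre row, width, height] in pixels, round what is visible of it).
- viewer.place_of(camera, thing): "point" ([row, column] in pixels: a listed point, or the origin of a listed thing).
The state is a dict: "time": time; "joint_pos": joint angles; "qvel": joint speeds; "tau": joint torques, N m; "tcp_pos": TCP position; "eef_rot": TCP orientation; "wrist_force": force on the tool from outside, world axes, zero at the start; "torque": the same for the moment, N m; "finger_gap": finger opening in mm; "grasp_force": force on a finger pad.
Only numpy, scipy, OpenCV 4.12 (cv2) and the standard library are available. Lean on these libraries where they do the work, as an engineer would, in place of code of your own. Each camera call takes 0.05 s, during which the arm holds its last target. There are 200 camera calls.

### The job

Clear the worktop: with the fingers, sweep the two rubber stoppers and the green joint clip along the surface over the lip and fully onto the flat floor of the open-fronted metal scoop, and leave them lying there. Push them calmly along the surface, do not pick them up or flick them. Leave the white-capped vial that stands among them and the small beaker behind the scoop standing where they are.

Things in the scene. Friction and masses are not known exactly. Their poses are not given: they have to be found in the camera images.
- scoop: Fixed, open-front dark metal scoop, blue rim. Origin: floor centre, worktop level; +x from mouth to back wall, +y to its left wall. Flat floor x -40 to 40 mm, y -75 to 75, its top 2 mm above the worktop; ramp lip from x -60 (level 0) to -40. Walls at back and sides 31 mm high, 3 mm thick, rim 6 mm. The parts start in a row with the vial in front, x -135 to -75, about 43 apart, in any order.
- stopper_cream_mid (a point): Centre of the larger cream rubber stopper: 29 mm diameter at the foot, slightly tapered, 26 mm high, standing wide end down; this point is 13 mm above its foot. About 20 g. It slides when pushed low down.
- stopper_cream: The same cream stopper; origin at the centre of its foot.
- stopper_red_mid (a point): Centre of the smaller red rubber stopper: 22 mm diameter at the foot, slightly tapered, 22 mm high, standing; this point is 11 mm above its foot. About 20 g.
- stopper_red: The same red stopper; origin at the centre of its foot.
- clip_green_mid (a point): Centre of the green C-shaped plastic joint clip lying flat: 34 x 28 mm, 13 mm high; this point is 6.5 mm above its underside. About 20 g.
- clip_green: The same green clip; origin at the centre of its underside.
- vial_mid (a point): Centre of the loose sample vial (white body, white cap, 21 mm diameter, 57 mm high) that stands somewhere in the row of parts: not to be moved. This point is 28.5 mm above its foot.
- beaker_mid (a point): Centre of the small loose glass beaker, 50 mm diameter, 59 mm high, standing behind the scoop: not to be moved. This point is 30 mm above its foot.
- slab_corner (a point): Fixed obstacle: top of the front left corner of the evaporator's base slab, to the right of the work. The slab, 38 mm high, runs 290 mm to +x and 236 mm to -y from here.
- receiver_mid (a point): Fixed obstacle: centre of the evaporator's glass receiver, 85 mm in radius, which hangs from 143 mm above the worktop upwards, with the tall condenser over it. Keep the hand and wrist clear of it.

How it is judged (in metres and radians):
At the end, for the whole second after the job is handed in: Both stoppers and the green clip rest inside the scoop, each wholly on the flat floor to about 2 mm (centre beyond scoop x -27 mm for the cream stopper, -31 mm for the red one, -28 mm for the clip) and within the walls, at rest; vial and beaker still stand upright within 12 mm of where they were (x of stopper_cream_mid in the frame of scoop between -0.027 and 0.04 m and y of stopper_cream_mid in the frame of scoop between -0.078 and 0.078 m and height (world z) of each of stopper_cream_mid, stopper_red_mid, clip_green_mid below 0.03 m and linear speed of each of stopper_cream, stopper_red, clip_green below 0.02 m/s and x of stopper_red_mid in the frame of scoop between -0.031 and 0.04 m and y of stopper_red_mid in the frame of scoop between -0.078 and 0.078 m and x of clip_green_mid in the frame of scoop between -0.028 and 0.04 m and y of clip_green_mid in the frame of scoop between -0.078 and 0.078 m and distance of each of vial_mid, beaker_mid from where it was at the start of the episode below 0.012 m and angle between each of vial_mid, beaker_mid's own z axis and vertical below 0.2 rad); the robot touches nothing.
It fails at once if a stopper or the clip is lifted (centre more than 35 mm above the worktop) (height (world z) of any of stopper_cream_mid, stopper_red_mid, clip_green_mid above 0.035 m).
It fails at once if a stopper or the clip is flicked (faster than 0.8 m/s) (linear speed of any of stopper_cream, stopper_red, clip_green above 0.8 m/s).
It fails at once if the sample vial is moved by more than 12 mm or tipped (distance of vial_mid from where it was at the start of the episode above 0.012 m or angle between vial_mid's own z axis and vertical above 0.3 rad).
It fails at once if the beaker is moved by more than 12 mm or tipped (distance of beaker_mid from where it was at the start of the episode above 0.012 m or angle between beaker_mid's own z axis and vertical above 0.3 rad).
It also fails if it takes over 48 s, if anything falls off the work surface, if the arm or the gripper's body presses on something with over 40 N, if the wrist force passes 120 N, or if a joint passes its speed limit or range.

## Working session

There is one attempt and no reset: what is moved stays moved. The work goes in short steps, Python scripts to look and compute and a tool call to move; the robot and the scene stay as the last step left them, time stands still between calls to the robot, and variables do not carry over. Pictures are saved under pics/ and viewed, at most 13 in all, crops included, and the job is handed in when it is done.

Besides the shell and the picture viewer there is one more tool, called as name([rows], argument=value, ...), one row to a line, values as JSON. servo_tool: Moves the arm, as the interface text tells. Its arguments: {"type":"object","properties":{"plan":{"type":"array"}},"required":["plan"]}

```bash
mkdir -p pics; cat > h.py <<'E'
import numpy as np, cv2
from workcell import sense, viewer, r
def snap(c,name=None):
    s=viewer.snapshot(c)
    if name: cv2.imwrite('pics/'+name,s['image'][:,:,::-1])
    return s
def ray(s,px):  # px=[row,col]
    K=s['mtx'];d=np.array([(px[1]-K[0,2])/K[0,0],-(px[0]-K[1,2])/K[1,1],-1.0])
    T=s['world_from_camera'];return T[:3,3],T[:3,:3]@d
def at_z(s,px,z):
    o,d=ray(s,px);return o+d*(z-o[2])/d[2]
def by_depth(s,px):
    r_,c_=int(round(px[0])),int(round(px[1]))
    z=np.median(s['z_map'][r_-1:r_+2,c_-1:c_+2]);o,d=ray(s,px);return o+d*z
Z=dict(stopper_cream_mid=13,stopper_red_mid=11,clip_green_mid=6.5,vial_mid=28.5,beaker_mid=30,slab_corner=38,scoop=0,stopper_cream=0,stopper_red=0,clip_green=0)
E
cat > a.py <<'E'
from h import *
print({k:np.round(v,2).tolist() for k,v in sense().items() if k in('time','tcp_pos','eef_rot','finger_gap')})
for c in('scene','side','wrist'):
    s=snap(c,c+'0.png');print(c,np.round(s['world_from_camera'][:3,3]))
    for t,z in Z.items():
        for p in viewer.place_of(c,t)[:2]:
            print(t,round(p['confidence'],2),np.round(p['point']),np.round(at_z(s,p['point'],z),1),np.round(by_depth(s,p['point'])))
E
python3 a.py
```

```text
{'time': 0.0, 'tcp_pos': [258.04, -513.15, 221.61], 'eef_rot': [[0.89, 0.45, -0.0], [0.45, -0.89, 0.0], [0.0, -0.0, -1.0]], 'finger_gap': 91.99}
scene [184. 801. 799.]
stopper_cream_mid 0.72 [278. 298.] [429.6 348.2  13. ] [426. 356.  26.]
stopper_red_mid 0.62 [318. 312.] [365.1 405.3  11. ] [362. 411.  23.]
stopper_red_mid 0.6 [263. 297.] [449.5 319.4  11. ] [453. 312.  -1.]
clip_green_mid 0.53 [263. 294.] [456.5 320.3   6.5] [459. 316.  -1.]
vial_mid 0.67 [292. 302.] [402.8 379.6  28.5] [399. 387.  42.]
slab_corner 0.59 [239. 337.] [406.3 245.8  38. ] [407. 243.  34.]
slab_corner 0.16 [249. 180.] [642.9 433.4  38. ] [635. 440.  51.]
scoop 0.71 [301. 236.] [501.4 446.9   0. ] [501. 447.   1.]
stopper_cream 0.48 [282. 299.] [427.1 346.6   0. ] [410. 379.  57.]
stopper_cream 0.15 [290. 301.] [414.  360.6   0. ] [399. 389.  52.]
stopper_red 0.54 [322. 309.] [368.1 408.    0. ] [365. 414.  13.]
clip_green 0.4 [266. 296.] [452.2 319.    0. ] [452. 319.   0.]
side [ 253. -323.  594.]
stopper_cream_mid 0.62 [290. 220.] [424.5 330.4  13. ] [426. 335.   9.]
stopper_cream_mid 0.36 [227. 306.] [651.  438.4  13. ] [554. 252. 155.]
stopper_red_mid 0.56 [279. 175.] [361.4 395.   11. ] [362. 397.   9.]
clip_green_mid 0.69 [296. 237.] [447.8 308.2   6.5] [446. 304.  11.]
clip_green_mid 0.28 [251. 240.] [499.6 429.5   6.5] [502. 437.   1.]
beaker_mid 0.61 [226. 307.] [643.5 421.   30. ] [551. 244. 164.]
slab_corner 0.62 [315. 225.] [405.1 241.4  38. ] [406. 245.  34.]
scoop 0.78 [251. 242.] [505.4 436.3   0. ] [505. 434.   2.]
scoop 0.45 [277. 175.] [365.2 415.4   0. ] [362. 397.  15.]
stopper_cream 0.73 [288. 220.] [429.9 347.9   0. ] [426. 334.  12.]
stopper_cream 0.41 [278. 178.] [369.5 409.8   0. ] [367. 395.  12.]
stopper_red 0.6 [280. 178.] [367.9 404.5   0. ] [367. 396.   7.]
clip_green 0.59 [295. 238.] [454.  317.5   0. ] [454. 319.  -1.]
wrist [ 327. -479.  385.]
```

View pics/scene0.png

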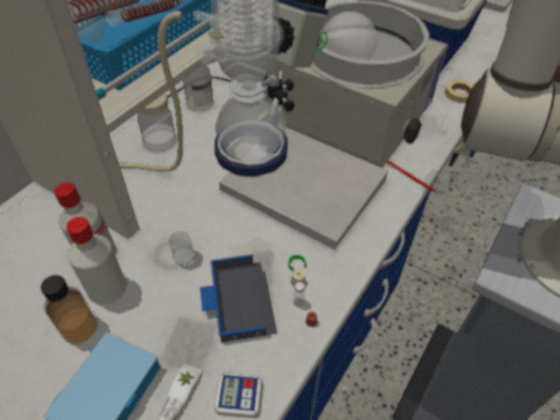

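View pics/side0.png

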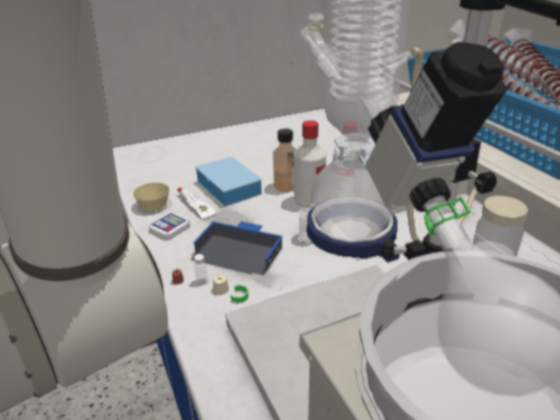

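The scene picture shows the scoop at (240,298), and in front of it red (312,319), vial (300,290), cream (298,277) and clip (297,262). The beaker is at (180,250) and the slab corner at (330,240). The networks agree with this. Next I'll find the scoop's axes, the receiver and the beaker.

```bash
cat > b.py <<'E'
from h import *
P=[]
for c in('scene','side'):
    s=snap(c)
    K=s['mtx'];v,u=np.mgrid[0:420,0:560];z=s['z_map'];T=s['world_from_camera']
    X=np.stack([(u-K[0,2])/K[0,0]*z,-(v-K[1,2])/K[1,1]*z,-z],-1)@T[:3,:3].T+T[:3,3]
    hsv=cv2.cvtColor(s['image'],cv2.COLOR_RGB2HSV)
    w=X[...,2];near=(np.hypot(X[...,0]-503,X[...,1]-440)<130)&(z>0)
    rim=near&(w>27)&(w<42)&(np.hypot(X[...,0]-503,X[...,1]-440)<100)&(hsv[...,0]>95)&(hsv[...,0]<130)&(hsv[...,1]>110)
    p=X[rim];print(c,len(p),cv2.minAreaRect(p[:,:2].astype(np.float32)));P.append(p)
    for t in('receiver_mid','slab_corner','beaker_mid','vial_mid'):
        for q in viewer.place_of(c,t)[:2]+viewer.find_in(c,t)[:2]:
            px=q.get('point') or q['bbox'][1::-1]
            px=np.array(px);print(t,np.round(q['confidence'],2),np.round(px),np.round(by_depth(s,px)),np.round(at_z(s,px,Z.get(t,200))),q.get('bbox'))
    for nm,lo,hi,sm in(('red',0,6,120),('green',50,75,100)):
        m=(hsv[...,0]>=lo)&(hsv[...,0]<=hi)&(hsv[...,1]>sm)&(np.hypot(X[...,0]-410,X[...,1]-360)<120)&(w<35)&(w>3)
        q=X[m];print(nm,len(q),np.round(q.mean(0)),np.round(q.min(0)),np.round(q.max(0)))
    m=(w>15)&(w<60)&(np.hypot(X[...,0]-415,X[...,1]-360)<60)
    n,lab=cv2.connectedComponents(m.astype(np.uint8))
    for i in range(1,n):
        q=X[lab==i]
        if len(q)>15: print('blob',len(q),np.round(q.mean(0)),np.round(q.max(0)))
    if c=='side': 
        for px in((326,227),(270,375)): print('slab',px,np.round(by_depth(s,px)))
    else:
        for px in((242,330),(186,224),(179,384)): print('slab',px,np.round(by_depth(s,px)))
p=np.vstack(P);print(cv2.minAreaRect(p[:,:2].astype(np.float32)))
np.save('rim.npy',p)
E
python3 b.py
```

```text
scene 413 ((508.3132019042969, 454.5164489746094), (101.1920394897461, 157.59893798828125), 46.00409698486328)Traceback (most recent call last):
  File "b.py", line 12, in <module>
    for q in viewer.place_of(c,t)[:2]+viewer.find_in(c,t)[:2]:
                                      ~~~~~~~~~~~~~~^^^^^
ValueError: it knows: beaker_mid, clip_green, clip_green_mid, scoop, stopper_cream, stopper_cream_mid, stopper_red, stopper_red_mid, vial_mid
```

```bash
sed -i "s/viewer.place_of(c,t)\[:2\]+viewer.find_in(c,t)\[:2\]/viewer.place_of(c,t)[:2]+(viewer.find_in(c,t)[:2] if t in('vial_mid','beaker_mid') else [])/; s/px=q.get('point') or q\['bbox'\]\[1::-1\]/px=q['point'] if 'point' in q else q['bbox'][1::-1]/" b.py; python3 b.py
```

```text
scene 405 ((508.7293395996094, 454.690185546875), (101.83201599121094, 157.150146484375), 46.00455093383789)
receiver_mid 0.15 [281. 300.] [421. 357.  21.] [366. 459. 200.] None
slab_corner 0.58 [240. 341.] [410. 216.   0.] [399. 244.  38.] None
beaker_mid 0.78 [248. 180.] [636. 437.  52.] [649. 426.  30.] None
beaker_mid 0.59 [321. 310.] [364. 414.  17.] [361. 421.  30.] None
beaker_mid 0.76 [246. 181.] [664. 412.   8.] [651. 423.  30.] [180.6, 246.3, 29.6, 34.6]
vial_mid 0.49 [295. 298.] [403. 393.  40.] [406. 387.  28.] [298.1, 294.6, 12.3, 28.1]
red 82 [364. 410.  18.] [357. 401.   5.] [372. 416.  25.]
green 45 [458. 311.   8.] [441. 301.   3.] [469. 335.  13.]
blob 362 [414. 373.  34.] [442. 396.  60.]
slab (242, 330) [419. 248.  23.]
slab (186, 224) [680. 249.  30.]
slab (179, 384) [407.  27.  20.]
side 148 ((508.8716735839844, 446.49725341796875), (95.89230346679688, 156.00494384765625), 42.948360443115234)
slab_corner 0.56 [315. 223.] [413. 281.  -1.] [402. 242.  38.] None
slab_corner 0.2 [291. 219.] [424. 337.   5.] [415. 300.  38.] None
beaker_mid 0.64 [225. 304.] [633. 410.  40.] [640. 424.  30.] [304.4, 225.1, 16.9, 33.1]
beaker_mid 0.5 [294. 238.] [455. 320.   0.] [445. 288.  30.] [238.2, 293.6, 18.5, 20.5]
vial_mid 0.7 [269. 198.] [402. 376.  34.] [404. 383.  28.] None
vial_mid 0.76 [268. 200.] [405. 375.  36.] [407. 385.  28.] [200.2, 268.1, 13.3, 27.0]
red 75 [366. 398.  14.] [359. 393.   4.] [371. 409.  23.]
green 85 [456. 311.   7.] [439. 297.   3.] [469. 332.  13.]
blob 247 [406. 379.  38.] [417. 393.  58.]
blob 19 [372. 398.  20.] [376. 404.  23.]
blob 158 [430. 343.  22.] [443. 359.  27.]
slab (326, 227) [407. 243.  12.]
slab (270, 375) [683. 234.  36.]
((509.64239501953125, 451.0499267578125), (104.7486343383789, 161.10572814941406), 43.49971008300781)
```

```bash
cat > c.py <<'E'
from h import *
for c in('scene','side'):
    s=snap(c)
    K=s['mtx'];v,u=np.mgrid[0:420,0:560];z=s['z_map'];T=s['world_from_camera']
    X=np.stack([(u-K[0,2])/K[0,0]*z,-(v-K[1,2])/K[1,1]*z,-z],-1)@T[:3,:3].T+T[:3,3]
    X=X[z>0]; w=X[:,2]
    print(c)
    for y in range(-550,560,100):
        m=(abs(X[:,1]-y)<50)&(X[:,0]>280)
        print(y,'minx z>60:',[ (round(float(np.percentile(X[m&(w>a)&(w<b)][:,0],2))),int((m&(w>a)&(w<b)).sum())) if (m&(w>a)&(w<b)).sum()>20 else None for a,b in((60,140),(140,260),(260,500))])
    m=(w>145)&(w<330)&(X[:,0]>430)&(X[:,0]<760)&(X[:,1]>60)&(X[:,1]<420)
    H,_,_=np.histogram2d(X[m][:,0],X[m][:,1],bins=[np.arange(430,770,30),np.arange(60,430,30)]);print(H.astype(int))
    m=(abs(w)<3)&(X[:,1]>250)&(X[:,1]<450);print('edge',np.percentile(X[m][:,0],[0,1,5]))
E
python3 c.py
```

```text
scene
-550 minx z>60: [(355, 136), (355, 105), None]
-450 minx z>60: [(447, 316), (427, 1099), None]
-350 minx z>60: [(431, 123), (433, 933), None]
-250 minx z>60: [(429, 186), (423, 2246), (475, 114)]
-150 minx z>60: [(400, 491), (422, 1540), (436, 268)]
-50 minx z>60: [(408, 443), (423, 3351), (449, 1522)]
50 minx z>60: [(434, 3494), (431, 3792), (281, 1488)]
150 minx z>60: [(880, 300), (560, 480), (579, 4282)]
250 minx z>60: [(765, 804), (551, 4763), (569, 10512)]
350 minx z>60: [None, (771, 166), (590, 5172)]
450 minx z>60: [(766, 3276), (768, 4849), (768, 10466)]
550 minx z>60: [(684, 2359), (702, 1398), None]
[[  0   0   0   0   0   0   0   0   0   0   0   0]
 [  0   0   0   0   0   0   0   0   0   0   0   0]
 [  0   0   0   0   0   0   0   0   0   0   0   0]
 [  0   0   0   0   0  51   4   0   0   0   0   0]
 [110 192  23   8 191 532 845 226   0   0   0   0]
 [  0 101 333  34 147 449 522 834   0   0   0   0]
 [ 21 112  24   1  18  65 482 676   0   0   0   0]
 [136 218   0   0   0  51 195 294   0   0   0   0]
 [  4  12   0   0   0   2  28   4   0   0   0   0]
 [  0   0   0   0 
[... 712 characters left out ...]
 0    0    0    0    0]
 [   0    0    0    0    0    0    0    0    0    0    0    0]
 [   0    0    0    0    0    0    0    0    0    0    0    0]
 [   0    0    0    0    0   67    2    0    0    0    0    0]
 [ 413  398   17  335 1327  751  219   14    0    0    0    0]
 [ 403  243  213 1454  686  756  169    0    0    0    0    0]
 [  92  226  144  917  448  157   21    0    0    0    0    0]
 [ 690  100   14  255   18   12    0    0    0    0    0    0]
 [ 102    0    0    8   42    0    0    0    0    0    0    0]
 [   0    0    0    0    0    0    0    0    0    0    0    0]
 [   0    0    0    0    0    0    0    0    0    0    0    0]]
edge [320.99445583 328.58187678 342.57693809]
```

```bash
python3 -c "
import cv2
i=cv2.imread('pics/scene0.png')[30:300,180:400];cv2.imwrite('pics/crop1.png',cv2.resize(i,None,fx=2.2,fy=2.2,interpolation=2))"
```

```text
(no output)
```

View pics/crop1.png

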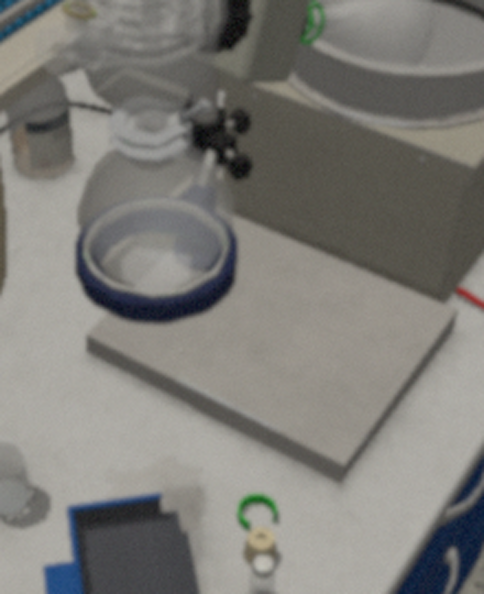

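The crop shows the glass receiver with its navy ring at crop (157,255). From the depth it is centred near (630,215). The slab corner is at crop (340,475), and the clip and cream stopper are at (257,510) and (262,540). The way round at x≈310 is free, so I'll move now.

servo_tool([
  [[0,0,0],[0,0,6.65],0.12],
  [[0,0,0],[0,0,6.65],0.12],
  [[0,0,0],[0,0,6.65],0.12],
  [[0,0,0],[0,0,6.65],0.12],
  [[0.9,-4,0],[0,0,0],0.12],
  [[0.9,-4,0],[0,0,0],0.12],
  [[0.9,-4,0],[0,0,0],0.12],
  [[0.9,-4,0],[0,0,0],0.12],
  [[0.9,-4,0],[0,0,0],0.12],
  [[0.9,-4,0],[0,0,0],0.12],
  [[0,-4,0],[0,0,0],0.12],
  [[0,-4,0],[0,0,0],0.12],
])

```text
time: 3.75
tcp_pos: [311.7, -192.1, 222.6]
eef_rot: [[1.0, 0.001, 0.0], [0.001, -1.0, -0.0], [0.0, 0.0, -1.0]]
wrist_force: [1.2, -0.2, -0.4]
finger_gap: 11.5
grasp_force: 0.0
```

servo_tool([
  [[0,-4,0],[0,0,0],0.12],
  [[0,-4,0],[0,0,0],0.12],
  [[0,-4,0],[0,0,0],0.12],
  [[0,-4,0],[0,0,0],0.12],
  [[0,-4,0],[0,0,0],0.12],
  [[0,-4,0],[0,0,0],0.12],
  [[0,-4,0],[0,0,0],0.12],
  [[0,-4,0],[0,0,0],0.12],
  [[0,-4,0],[0,0,0],0.12],
  [[0,-4,0],[0,0,0],0.12],
  [[0,-4,0],[0,0,0],0.12],
  [[0,-4,0],[0,0,0],0.12],
  [[0,-4,0],[0,0,0],0.12],
  [[0,0,0],[0,0,-8.5],0.12],
  [[0,0,0],[0,0,-8.5],0.12],
  [[0,0,0],[0,0,-8.5],0.12],
  [[0,0,0],[0,0,-8.5],0.12],
  [[0,0,0],[0,0,-1],0.12],
])

```text
time: 5.55
tcp_pos: [310.9, 326.4, 222.7]
eef_rot: [[0.817, 0.576, 0.0], [0.576, -0.817, 0.0], [0.0, -0.0, -1.0]]
wrist_force: [-0.9, 0.5, -1.1]
finger_gap: 11.3
grasp_force: 0.0
```

```bash
cat > d.py <<'E'
from h import *
import sys
nm=sys.argv[1]; things=sys.argv[2:]
s=snap('wrist',nm)
for t in things:
    for p in viewer.place_of('wrist',t)[:1]:
        w=at_z(s,p['point'],Z[t]);e=np.array([1,1])/2**.5;d=w[:2]-[503,441.5]
        print(t,round(p['confidence'],2),np.round(p['point']),np.round(w),'scoop',np.round([d@e,d@[-e[0],e[1]]]))
st=sense();print(st['time'],np.round(st['tcp_pos'],1),np.round(st['joint_pos'],2))
E
python3 d.py w1.png stopper_red_mid vial_mid stopper_cream_mid clip_green_mid scoop
```

```text
stopper_red_mid 0.68 [ 96. 247.] [369. 403.  11.] scoop [-122.   67.]
vial_mid 0.94 [ 71. 283.] [408. 386.  28.] scoop [-107.   28.]
stopper_cream_mid 0.59 [ 74. 326.] [432. 349.  13.] scoop [-116.  -15.]
5.85 [310.9 326.3 222.6] [ 0.54 -0.18  1.93  0.    1.39  1.5 ]
```

View pics/w1.png

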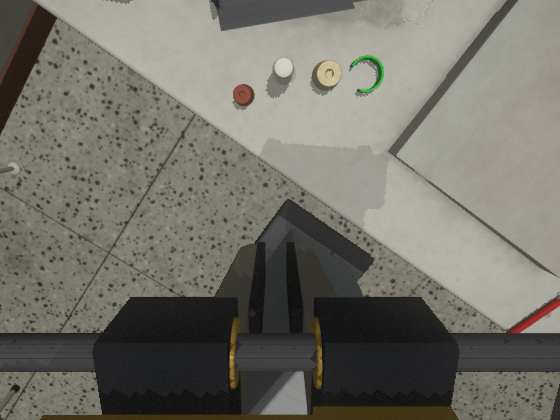

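The wrist picture shows red (243,95), vial (283,68), cream (328,73) and clip (368,73), all standing clear, with the scoop above them. I'll line up behind red and go down.

servo_tool([
  [[0,0,0],[0,0,-5],0.08],
  [[0,0,0],[0,0,-5],0.08],
  [[2.5,-0.7,0],[0,0,0],0.08],
  [[2.5,-0.7,0],[0,0,0],0.08],
  [[0,0,4.5],[0,0,0],0.08],
  [[0,0,4.5],[0,0,0],0.08],
  [[0,0,4.5],[0,0,0],0.08],
  [[0,0,3.5],[0,0,0],0.08],
  [[0,0,2],[0,0,0],0.08],
  [[0,0,1.2],[0,0,0],0.08],
  [[0,0,0.7],[0,0,0],0.08],
  [[0,0,0],[0,0,0],0.08],
])

```text
time: 7.05
tcp_pos: [336.4, 371.7, 13.6]
eef_rot: [[0.706, 0.708, -0.0], [0.708, -0.706, -0.0], [-0.0, -0.0, -1.0]]
wrist_force: [-0.0, 0.0, -0.6]
finger_gap: 7.1
grasp_force: 0.0
```

```bash
python3 d.py w2.png stopper_red_mid vial_mid stopper_cream_mid clip_green_mid
```

```text
stopper_red_mid 0.82 [176. 273.] [369. 405.  11.] scoop [-120.   69.]
vial_mid 0.87 [150. 373.] [409. 386.  28.] scoop [-106.   28.]
stopper_cream_mid 0.74 [166. 453.] [432. 350.  13.] scoop [-115.  -14.]
clip_green_mid 0.83 [177. 531.] [457. 316.   6.] scoop [-121.  -57.]
7.3 [337.2 372.3  14.8] [0.59 0.25 1.95 0.   0.94 1.38]
```

View pics/w2.png

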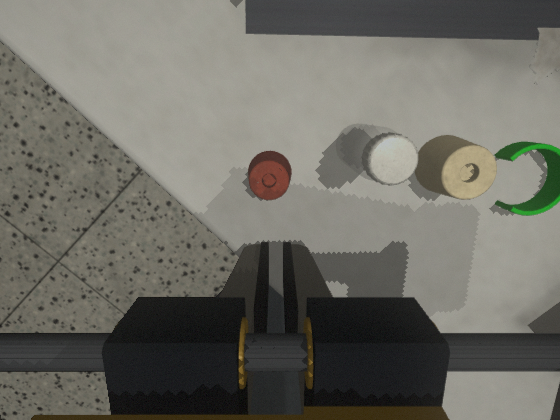

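The picture shows red (270,175) straight ahead of the fingers at column 277, and the vial (390,158) with room beside it. The lip at rows 33–40 tilts about 1.3°, so the scoop heads about 43.7°. Red starts close to the left wall line, so I'll push it past the vial first and then steer it inwards.

servo_tool([
  [[0,0,0],[0,0,1.3],0.04],
  [[1.5,-0.1,0],[0,0,0],0.04],
  [[1.2,0,0],[0,0,0],0.04],
  [[1.2,0,0],[0,0,0],0.04],
  [[1.2,0,0],[0,0,0],0.04],
  [[0.8,0,0],[0,0,0],0.04],
  [[0.4,0,0],[0,0,0],0.04],
  [[0,0,0],[0,0,0],0.04],
  [[-1.0,0,0],[0,0,0],0.04],
  [[0,-1.8,0],[0,0,0],0.04],
  [[0,0,0],[0,0,0],0.04],
])

```text
time: 8.4
tcp_pos: [359.4, 421.8, 13.3]
eef_rot: [[0.721, 0.693, -0.001], [0.693, -0.721, -0.001], [-0.001, -0.001, -1.0]]
wrist_force: [0.8, -0.3, 0.2]
finger_gap: 3.7
grasp_force: 0.0
```

```bash
sed -i "s|e=np.array(\[1,1\])/2\*\*.5|e=np.array([.723,.691])|" h.py d.py; python3 d.py w3.png stopper_red_mid vial_mid stopper_cream_mid scoop
```

```text
stopper_red_mid 0.97 [201. 315.] [398. 432.  11.] scoop [-83.  69.]
vial_mid 0.9 [262. 410.] [410. 385.  29.] scoop [-106.   28.]
stopper_cream_mid 0.73 [264. 478.] [432. 351.  13.] scoop [-114.  -11.]
scoop 0.71 [ 12. 458.] [502. 445.   0.] scoop [2. 3.]
8.65 [361.7 421.6  13.7] [ 0.64  0.37  1.8  -0.    0.98  1.45]
```

View pics/w3.png

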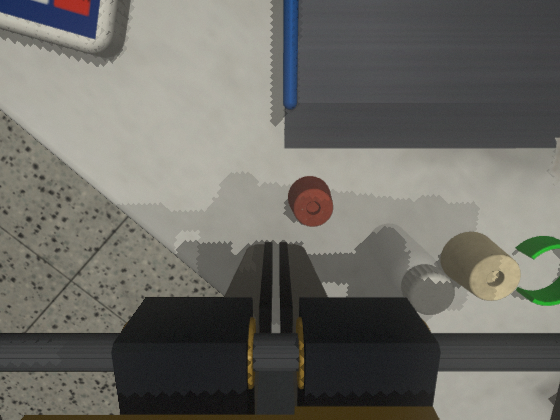

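The picture shows red at (312,203) in front of the lip (row 147). The side wall starts at row 105, and the vial (428,288) hasn't moved. Now the slanted push inwards.

servo_tool([
  [[0.5,0,0],[0,0,6.6],0.04],
  [[0,0,0],[0,0,6.6],0.04],
  [[0,0,0],[0,0,6.6],0.04],
  [[0,0,0],[0,0,6.6],0.04],
  [[0,0,0],[0,0,6.6],0.04],
  [[1.2,0,0],[0,0,0],0.04],
  [[1.0,0,0],[0,0,0],0.04],
  [[1.0,0,0],[0,0,0],0.04],
  [[1.0,0,0],[0,0,0],0.04],
  [[1.0,0,0],[0,0,-7],0.04],
  [[1.0,0,0],[0,0,-7],0.04],
  [[1.0,0,0],[0,0,-7],0.04],
  [[1.0,0,0],[0,0,0],0.04],
  [[0.7,0,0],[0,0,0],0.04],
  [[0.3,0,0],[0,0,0],0.04],
  [[0,0,0],[0,0,0],0.04],
])

```text
time: 10.25
tcp_pos: [452.1, 453.1, 13.5]
eef_rot: [[0.85, 0.527, 0.0], [0.527, -0.85, 0.0], [0.0, 0.0, -1.0]]
wrist_force: [-0.3, -0.2, -0.2]
finger_gap: 3.7
grasp_force: 0.0
```

```bash
sed -i "s|d@\[-e\[0\],e\[1\]\]|d@[-e[1],e[0]]|" d.py; python3 d.py w4.png stopper_red_mid scoop
```

```text
stopper_red_mid 0.72 [226. 291.] [475. 458.  11.] scoop [-8. 31.]
scoop 0.69 [190. 342.] [502. 444.   0.] scoop [1. 2.]
10.4 [451.4 452.9  13.5] [0.6  0.55 1.54 0.   1.05 1.61]
```

View pics/w4.png

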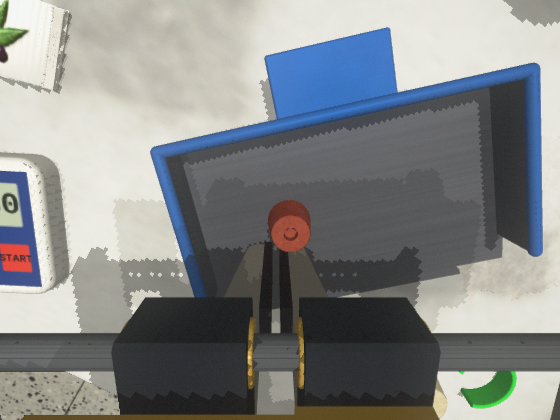

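Red (290,225) lies well inside on the floor, at scoop (-8,31). Next is the cream stopper.

servo_tool([
  [[-0.5,0,-2],[0,0,0],0.07],
  [[0,0,-4],[0,0,0],0.07],
  [[0,0,-4],[0,0,-6],0.07],
  [[0,0,0],[0,0,-6],0.07],
  [[-4,1.8,0],[0,0,0],0.07],
  [[-4,1.8,0],[0,0,0],0.07],
  [[-4,1.8,0],[0,0,0],0.07],
  [[-1,0.5,0],[0,0,0],0.07],
  [[0,0,0],[0,0,0],0.07],
])

```text
time: 11.3
tcp_pos: [394.0, 317.0, 113.7]
eef_rot: [[0.723, 0.691, 0.0], [0.691, -0.723, 0.0], [0.0, -0.0, -1.0]]
wrist_force: [0.6, -0.2, 0.2]
finger_gap: 6.3
grasp_force: 0.0
```

```bash
cat >> d.py <<'E'
d=st['tcp_pos'][:2]-np.array([503,441.5]);e=np.array([.723,.691]);print('tcp scoop',d@e,d@[-e[1],e[0]],np.degrees(np.arctan2(st['eef_rot'][1][0],st['eef_rot'][0][0])))
E
python3 d.py w5.png stopper_cream_mid clip_green_mid vial_mid scoop
```

```text
stopper_cream_mid 0.8 [148. 279.] [432. 350.  13.] scoop [-115.  -18.]
clip_green_mid 0.74 [150. 334.] [460. 318.   6.] scoop [-117.  -60.]
vial_mid 0.74 [139. 222.] [411. 384.  28.] scoop [-106.   22.]
11.55 [395.2 319.  114. ] [0.44 0.1  1.89 0.   1.15 1.25]
tcp scoop -162.57337085367703 -14.113337189916514 43.84045805856117
```

View pics/w5.png

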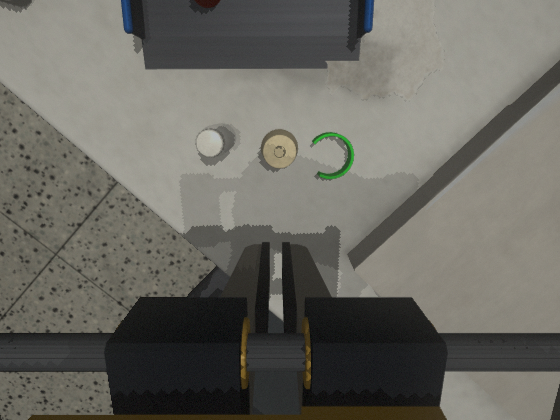

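The picture shows cream (279,150) ahead of the fingers, the vial (210,142) to its left and the clip (335,155) to its right. There is room on both sides, so I'll go down and push straight.

servo_tool([
  [[0,0.2,4],[0,0,0],0.07],
  [[0,0,3],[0,0,0],0.07],
  [[0,0,2],[0,0,0],0.07],
  [[0,0,0.7],[0,0,0],0.07],
  [[0,0,0.35],[0,0,0],0.07],
  [[1.2,0,0],[0,0,0],0.07],
  [[0.8,0,0],[0,0,0],0.07],
  [[1.2,0,0],[0,0,0],0.07],
  [[1.2,0,0],[0,0,0],0.07],
  [[1.2,0,0],[0,0,0],0.07],
  [[1.2,0,0],[0,0,0],0.07],
  [[1.2,0,0],[0,0,0],0.07],
  [[1.2,0,0],[0,0,0],0.07],
  [[1.2,0,0],[0,0,0],0.07],
  [[1.2,0,0],[0,0,0],0.07],
  [[0.8,0,0],[0,0,0],0.07],
  [[0.4,0,0],[0,0,0],0.07],
  [[0.2,0,0],[0,0,0],0.07],
  [[0,0,0],[0,0,0],0.07],
])

```text
time: 13.45
tcp_pos: [489.7, 406.4, 13.2]
eef_rot: [[0.722, 0.692, 0.0], [0.692, -0.722, 0.0], [0.0, 0.0, -1.0]]
wrist_force: [-0.7, 0.0, -0.3]
finger_gap: 6.4
grasp_force: 0.0
```

```bash
python3 d.py w6.png stopper_cream_mid stopper_red_mid scoop
```

```text
stopper_cream_mid 0.89 [220. 272.] [508. 425.  13.] scoop [ -8. -15.]
stopper_red_mid 0.82 [220. 178.] [475. 458.  11.] scoop [-9. 31.]
scoop 0.73 [192. 237.] [503. 446.   0.] scoop [3. 3.]
13.65 [489.4 406.1  13. ] [ 0.5   0.54  1.55 -0.    1.05  1.31]
tcp scoop -34.295970921295186 -16.181513571158483 43.783951544931035
```

View pics/w6.png

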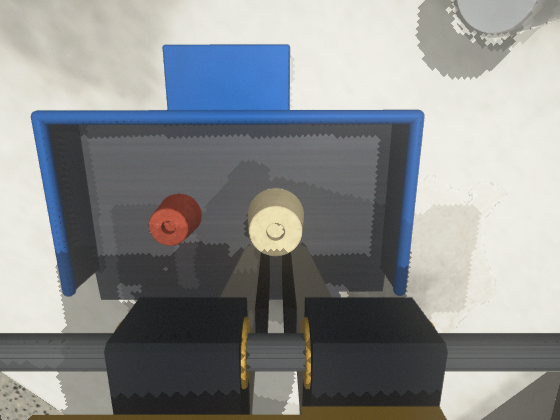

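Both stoppers are in: red at (175,220) and cream at (275,220). The beaker, at the top right, is undisturbed. Now the clip.

servo_tool([
  [[-0.5,0,-2],[0,0,0],0.04],
  [[0,0,-4],[0,0,0],0.04],
  [[0,0,-4],[0,0,0],0.04],
  [[-4,1.6,0],[0,0,0],0.04],
  [[-4,1.6,0],[0,0,0],0.04],
  [[-3,1.3,0],[0,0,0],0.04],
  [[-1.4,0.6,0],[0,0,-5],0.04],
  [[0,0,0],[0,0,-5],0.04],
  [[0,0,0],[0,0,0],0.04],
])

```text
time: 14.55
tcp_pos: [431.6, 279.8, 113.3]
eef_rot: [[0.591, 0.806, 0.0], [0.806, -0.591, 0.0], [0.0, 0.0, -1.0]]
wrist_force: [0.7, 0.2, -0.3]
finger_gap: 3.4
grasp_force: 0.0
```

```bash
python3 d.py w7.png clip_green_mid vial_mid scoop
```

```text
clip_green_mid 0.6 [156. 272.] [456. 316.   6.] scoop [-120.  -58.]
vial_mid 0.58 [116. 156.] [410. 386.  28.] scoop [-106.   25.]
14.75 [431.9 280.5 113.1] [0.34 0.12 1.87 0.   1.15 0.97]
tcp scoop -162.6277336255243 -67.27987775809954 53.7304533583528
```

View pics/w7.png

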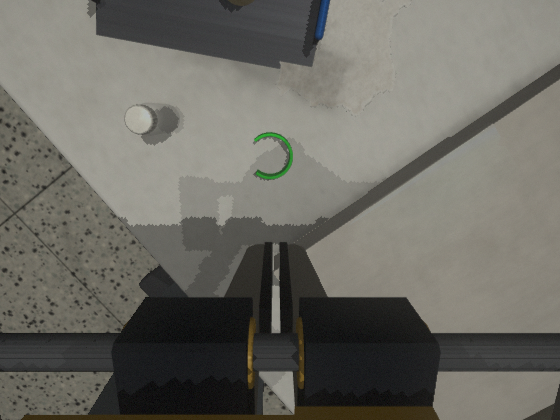

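The clip (271,156) is straight ahead of the fingers, and the slab edge is well to the right. I'll go down and push it inwards at a slant.

servo_tool([
  [[0,-0.2,4],[0,0,0],0.04],
  [[0,0,3],[0,0,0],0.04],
  [[0,0,2],[0,0,0],0.04],
  [[0,0,0.7],[0,0,0],0.04],
  [[0,0,0.35],[0,0,0],0.04],
  [[1.2,0,0],[0,0,0],0.04],
  [[0.8,0,0],[0,0,0],0.04],
  [[1.2,0,0],[0,0,0],0.04],
  [[1.2,0,0],[0,0,0],0.04],
  [[1.2,0,0],[0,0,0],0.04],
  [[1.2,0,0],[0,0,0],0.04],
  [[1.0,0,0],[0,0,0],0.04],
  [[1.0,0,0],[0,0,5],0.04],
  [[1.2,0,0],[0,0,0],0.04],
  [[1.2,0,0],[0,0,0],0.04],
  [[0.8,0,0],[0,0,0],0.04],
  [[0.5,0,0],[0,0,0],0.04],
  [[0.3,0,0],[0,0,0],0.04],
  [[0,0,0],[0,0,0],0.04],
])

```text
time: 16.65
tcp_pos: [508.7, 382.7, 12.6]
eef_rot: [[0.659, 0.752, 0.0], [0.752, -0.659, 0.0], [0.0, 0.0, -1.0]]
wrist_force: [0.0, -0.0, 0.6]
finger_gap: 3.5
grasp_force: 0.0
```

```bash
python3 d.py w8.png clip_green_mid stopper_cream_mid stopper_red_mid scoop
```

```text
stopper_cream_mid 0.79 [207. 214.] [509. 426.  13.] scoop [ -7. -15.]
stopper_red_mid 0.6 [202. 114.] [474. 459.  11.] scoop [-9. 33.]
scoop 0.64 [181. 184.] [503. 445.   0.] scoop [2. 3.]
16.9 [508.4 382.3  12.6] [ 0.46  0.54  1.55 -0.    1.05  1.17]
tcp scoop -36.9977994477819 -46.50213809343818 48.782662257553405
```

View pics/w8.png

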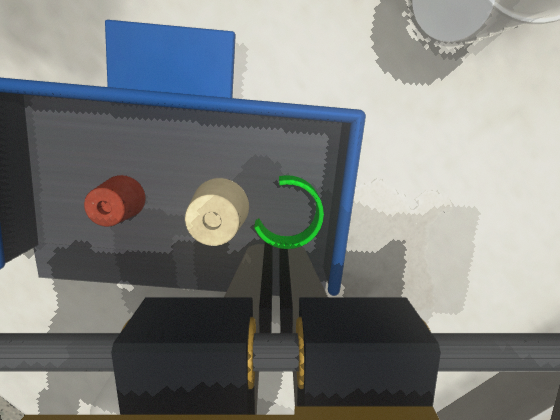

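The clip (290,213) lies on the floor beside cream (215,210), and red is at (115,200). I'll back off, lift and check.

servo_tool([
  [[-1.5,0,0],[0,0,0],0.04],
  [[-2,0,0],[0,0,0],0.04],
  [[-1,0,-3],[0,0,0],0.04],
  [[0,0,-4],[0,0,0],0.04],
  [[-2,0,-4],[0,0,0],0.04],
  [[-4,0,0],[0,0,0],0.04],
  [[0,0,0],[0,0,0],0.04],
  [[0,0,0],[0,0,0],0.04],
])

```text
time: 17.7
tcp_pos: [438.9, 303.2, 122.5]
eef_rot: [[0.659, 0.752, -0.0], [0.752, -0.659, 0.0], [0.0, -0.0, -1.0]]
wrist_force: [-0.5, 0.5, 0.3]
finger_gap: 3.6
grasp_force: 0.0
```

```bash
python3 d.py w9.png clip_green_mid stopper_cream_mid stopper_red_mid vial_mid scoop; python3 - <<'E'
from h import *
s=snap('side')
for t in('clip_green_mid','stopper_cream_mid','stopper_red_mid','vial_mid','beaker_mid'):
    for p in viewer.place_of('side',t)[:1]: print(t,p['confidence'],np.round(at_z(s,p['point'],Z[t])))
E
```

```text
stopper_cream_mid 0.59 [ 22. 232.] [507. 425.  13.] scoop [ -9. -14.]
stopper_red_mid 0.65 [ 16. 167.] [475. 458.  11.] scoop [-9. 31.]
vial_mid 0.8 [158. 170.] [411. 386.  28.] scoop [-105.   24.]
scoop 0.86 [  9. 210.] [502. 445.   0.] scoop [2. 4.]
18.0 [440.  304.  122.5] [0.38 0.16 1.81 0.   1.18 1.1 ]
tcp scoop -140.60655543855432 -55.89998501351577 48.802858053199444
clip_green_mid 0.67 [526. 389.   6.]
stopper_cream_mid 0.64 [509. 421.  13.]
stopper_red_mid 0.52 [509. 416.  11.]
vial_mid 0.86 [402. 385.  28.]
beaker_mid 0.78 [639. 415.  30.]
```

View pics/w9.png

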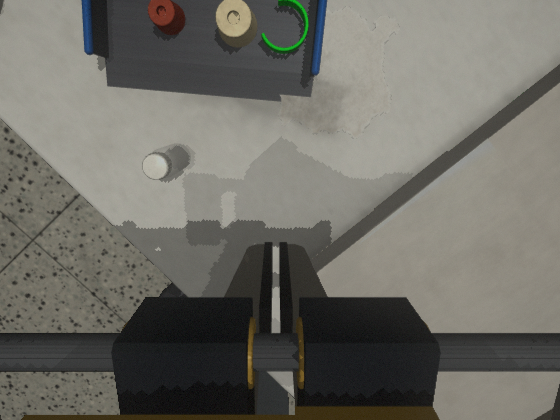

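The final picture shows all three parts on the scoop floor, with the vial (155,165) upright in its place. The side camera finds the beaker where it was, within measurement error. Handing in.

```bash
python3 -c "
from workcell import r
print(r.sign_off())"
```

```text
the job is handed in; nothing more can be done
None
```

The two stoppers and the green clip are on the scoop floor and the vial and beaker are still standing in place, as far as the last pictures show; I handed the job in at about 18 s, and sign-off gave no verdict.

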